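Release the ratchet clamp

TASK

The handle blank in the ratchet clamp is finished with. Tip the clamp's pawl up out of the teeth by its red ball lever, right over until it stays back by itself; then draw the toothed bar all the way back to its stop by the black knob, so the jaw stands wide open, and let go. Leave the pawl thrown back, the handle blank lying in the clamp, and the tools around it undisturbed.

Things in the scene. Friction and masses are not known exactly. Their poses are not given: they have to be found in the camera images.
- clamp: Grey ratchet clamp screwed to the table, 80 wide; its x (the way the bar is withdrawn) from -155 to 60 mm. Origin on the table below the pawl's pivot; y across, z up. Fixed jaw at the -x end: 76 wide, 40 high, cork face at x = -131. Bar guide x -40 to 25, 35 wide, 34 high, with two ears 57 high, 31 over both, bearing the pivot at x = 0, z = 47 mm.
- pawl (a joint): Tilt (rad) of the steel pawl and its ball lever about the pivot (along clamp y). Below 0.25: in the teeth, blocking withdrawal. Grows as the ball swings up and over towards clamp +x; ball on top at 0.7, stop at 1.75. No spring: let go below 0.6 it falls back into the teeth, beyond 0.8 it falls over and stays. Above 0.4 the bar is free.
- pawl_ball (a point): Centre of the red ball, 22 mm across, on the pawl's lever (8 mm rod), 60 mm from the pivot. At tilt q it is at clamp x = -60 cos(0.873 + q), y = 0, z = 47 + 60 sin(0.873 + q) mm: about 95 mm above the table at first. Pushed over by a fingertip or pinched; about 1 N moves it.
- bar (a joint): How far (m) the toothed bar with the moving jaw is withdrawn along clamp x. 0 = jaw nearest the blank, 0.040 = its stop, fully back. Starts at 0 to 0.005. With the pawl in the teeth it comes back only a few mm; with the pawl up it slides with about 2 N of friction and stays where left.
- bar_knob (a point): On the axis of the black upright pull knob at the bar's outer end, 50 mm above the table, mid-height of its straight part: 18 mm in diameter from 28 to 64 mm up, then a 22 mm cap up to 72 mm. The bar below is 16 mm wide, 16 to 28 mm above the table. At clamp x = 112 mm + bar, y = 0; moves with the bar.
- jaw_face (a point): Centre of the cork face of the moving jaw (grey block 76 mm wide, 18 mm thick, top 40 mm above the table), facing the blank; at clamp x = -107 mm + bar.
- blank: Dark brown wooden handle blank, 23 x 118 x 19 mm, loose, lying on the clamp's base between the jaws with its length (its y) across the clamp and standing out about 20 mm on both sides. Origin at the centre of its underside.
- marker: White marker pen with a red cap, 124 x 13 x 14 mm, lying beside the clamp. Origin at the centre of its underside.
- ferrule: Cream coloured ferrule, ring 23 mm in diameter and 22 mm high, standing beside the clamp. Origin at the centre of its underside.
- screwdriver: Screwdriver with a red handle, 180 x 24 x 24 mm, lying beside the clamp. Origin at the centre of its underside.
- loupe: Black loupe, 37 mm in diameter and 22 mm high, standing beside the clamp. Origin at the centre of its underside.

How it is judged (in metres and radians):
On the way:
1. the pawl is thrown back clear of the teeth while the bar is still in (withdrawn less than 10 mm) (value of joint pawl above 1.3 rad and value of joint bar below 0.01 m), for 0.2 s.
At the end, for the whole second after the job is handed in: The bar is withdrawn to its stop (more than 35 of 40 mm) and at rest, the pawl is thrown back (tilt over 1.3 rad), and the handle blank still lies in the clamp within 12 mm of where it was (value of joint bar above 0.035 m and value of joint pawl above 1.3 rad and distance of blank from where it was at the start of the episode below 0.012 m and velocity of joint bar between -0.01 and 0.01 m/s and velocity of joint pawl between -0.05 and 0.05 rad/s); the robot touches nothing.
It fails at once if the handle blank is shifted by more than 12 mm (distance of blank from where it was at the start of the episode above 0.012 m).
It fails at once if the marker is shifted by more than 20 mm (distance of marker from where it was at the start of the episode above 0.02 m).
It fails at once if the screwdriver is shifted by more than 20 mm (distance of screwdriver from where it was at the start of the episode above 0.02 m).
It fails at once if the ferrule is shifted by more than 20 mm (distance of ferrule from where it was at the start of the episode above 0.02 m).
It fails at once if the loupe is shifted by more than 20 mm (distance of loupe from where it was at the start of the episode above 0.02 m).
It also fails if it takes over 45 s, if anything falls off the work surface, if the arm or the gripper's body presses on something with over 40 N, if the wrist force passes 120 N, or if a joint passes its speed limit or range.

ROBOT

A 6-joint arm with a two-finger parallel gripper is mounted at the origin on a cart in front of the work surface, level with it; the furniture and walls round the work are solid. World frame = base frame: x ahead of the robot, y to its left, z up, the work surface at z = 0. Lengths are in m, angles in degrees, forces in N, time in s.
With the tool pointing down it reaches from about 0.3 to 0.875 m from the base axis. Payload 4.2 kg.
Tool frame: the origin (TCP) lies at the centre of the arm's flange, where the gripper is bolted on; the fingertips stand 173 mm ahead of it and the grasp point (between the pads) lies 155 mm ahead of it; x points along the fingers, y is the direction in which the jaws open and shut, and the axes are right-handed (so a half turn about x gives the same grasp; the last joint's range is limited). The gripper opens to 85 mm and grips with 20 to 120 N. Pads are 22 mm wide; open, the fingers measure 114 mm over their backs; the gripper's body (76 mm by 85 mm) begins 54 mm behind the grasp point. The pads swing forward as they close: fully open they stand 13 mm farther back than shut.
Start: joints at [-73.167, 18.312, 89.639, -0, 72.044, -1.146], TCP at [0.177, -0.547, 0.405] pointing down, gripper open.
Joint ranges: [-177.97, 177.97], [-48.28, 115.42], [12.27, 149.76], [-77.06, 257.06], [2.81, 150.46], [-146.56, 146.56]. Speed limits (degrees/s): [147.25, 147.25, 180, 180, 180, 180].

INTERFACE

Orientations are given as [roll, pitch, yaw] about the fixed x, y, z axes, in that order (R = Rz(yaw) Ry(pitch) Rx(roll)).
In Python, from cell import arm gives the robot as it stands. The module is installed in compiled form; this text tells all that it offers.
- The arm moves only by the shell command python3 -m inch 'ROWS' [FORCE]. ROWS is JSON, a list of rows, each an object of numbers: "dx", "dy", "dz": the shift along the world's x, y, z in cm; "roll": the turn about the world's z in degrees; "hand": the opening, from 0 (shut) to 1 (fully open). In form: [{"dx": .., "dy": .., "dz": .., "roll": .., "hand": ..}, ...]. A call has 1 to 10 rows; each row is the pose to reach, as a shift and turn from the pose measured when the call began; what a row does not reach only later rows make up. A row lasts 1/12 s, in which the tool goes at most 41.7 mm and 7.16 degrees, less where a joint would pass 70% of its speed; a pose out of reach is approached as far as the arm can. A call with a gripper value outside its range is refused whole. The fingers move at their own pace and stop on an object; FORCE is the grip in N (left out, the last holds). Time passes only in rows, so rows that repeat a pose let the fingers close. It gives the time, the measured TCP pose, the force and the opening at its end, in the units of the state.
- arm.observe(): the state, without advancing time (a new reading comes with each control period).
- arm.snapshot(name): name is "scene" or "top" or "wrist"; returns a dict with "img" (480x640x3 uint8, red, green, blue), "K" (3x3 intrinsics, pixels), "eye" and "orientation" of the camera in the world. Camera axes: x right, y down, z forward; pixel columns grow to the right and rows downward; lengths in m; the calibration is good to about 2 mm. A picture is of the moment at which its call begins. There is no depth.
- arm.finish_job(): hands the job in, once; it reports no verdict.
The state is a dict: "time_s": time; "joint_pos": joint angles; "qvel": joint speeds; "tau": joint torques, N m; "tool_pos": TCP position; "eef_rot": TCP orientation; "force": force on the tool from outside, world axes, zero at the start; "torque": the same for the moment, N m; "gripper_width": finger opening in m.
Only numpy, scipy, OpenCV 4.12 (cv2) and the standard library are available. Lean on these libraries where they do the work, as an engineer would, in place of code of your own. Each camera call takes 0.05 s, during which the arm holds its last target.

## Working session

There is one attempt and no reset: what is moved stays moved. The work goes in short steps, Python scripts to look and compute and a shell command to move; the robot and the scene stay as the last step left them, time stands still between calls to the robot, and variables do not carry over. Pictures are saved under pics/ and viewed, and the job is handed in when it is done.

```bash
mkdir -p pics; cat > h.py <<'E'
import numpy as np,cv2
from cell import arm
def snap(n,f):
    s=arm.snapshot(n); cv2.imwrite('pics/'+f,cv2.cvtColor(s['img'],cv2.COLOR_RGB2BGR)); return s
def Rc(s):
    o=np.array(s['orientation'],float)
    if o.shape==(3,3): return o
    from scipy.spatial.transform import Rotation as R
    return R.from_euler('xyz',o,degrees=True).as_matrix()
def ray(s,u,v,z):
    d=Rc(s)@np.linalg.inv(np.array(s['K']))@np.array([u,v,1.]); e=np.array(s['eye']); return e+d*(z-e[2])/d[2]
def proj(s,p):
    c=np.array(s['K'])@(Rc(s).T@(np.array(p)-np.array(s['eye']))); return c[:2]/c[2]
E
python3 - <<'E'
from h import *
for n in ('scene','top','wrist'):
    s=snap(n,n+'0.png'); print(n,s['K'],s['eye'],s['orientation'])
print(arm.observe())
E
```

```text
scene [[595.81828818   0.         323.44287596]
 [  0.         595.81828818 236.83769652]
 [  0.           0.           1.        ]] [ 0.22630264 -0.37565966  0.72238323] [-137.80341117    0.41307323  -31.09525426]
top [[453.60676712   0.         320.71896307]
 [  0.         453.60676712 238.35379651]
 [  0.           0.           1.        ]] [0.43661997 0.09800065 0.92639101] [-174.6343118     0.84772617  -88.4218147 ]
wrist [[375.65773459   0.         311.00000761]
 [  0.         375.65773459 244.19939419]
 [  0.           0.           1.        ]] [ 0.24007918 -0.52685511  0.37372329] [ 1.64867330e+02  2.40165669e-02 -7.18993310e+01]
{'time_s': 0.15, 'joint_pos': array([-7.31664159e+01,  1.83437789e+01,  8.96877708e+01,  1.37773376e-04,
        7.20431093e+01, -1.14448277e+00]), 'qvel': array([-0.1044031 , -0.12325046, -0.18670268, -0.00255853,  0.06810458,
       -0.0110492 ]), 'tau': array([-2.66289708e-04, -4.15841353e+01, -2.34345961e+01, -9.63285089e-06,
        5.95501959e-03,  7.93385453e-06]), 'tool_pos': array([ 0.17745983, -0.54682052,  0.40408719]), 'eef_rot': array([-91.24502175,  89.92534096, 106.73300253]), 'force': array([-0.78874674,  0.59109392,  0.28620501]), 'torque': array([0.00843665, 0.05947884, 0.01537554]), 'gripper_width': 0.08532500472029013}
```

View pics/scene0.png

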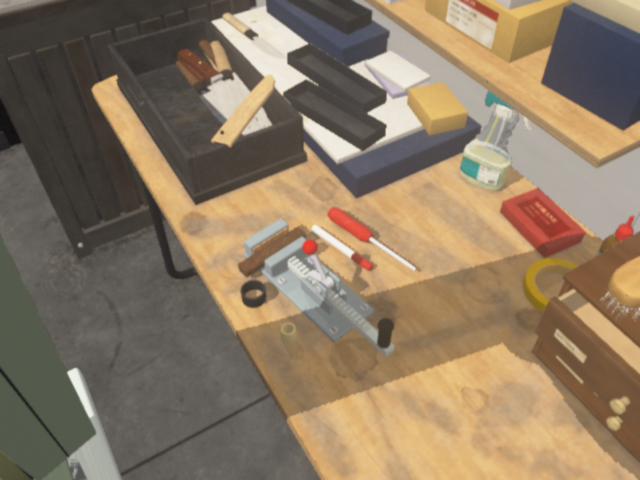

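View pics/top0.png

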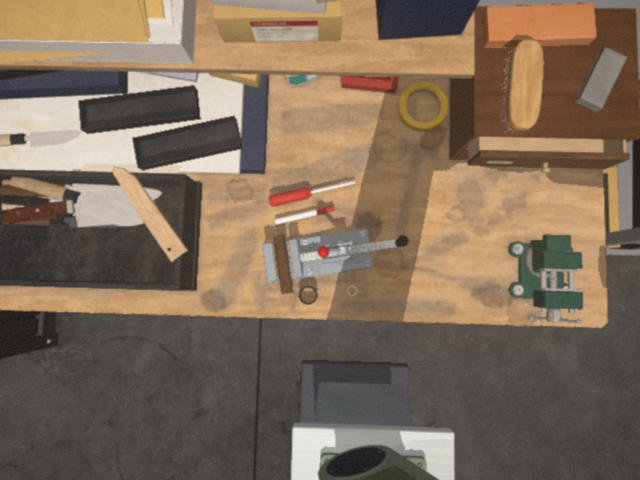

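The scene view has the ball at about (310,246) and the knob cap at about (385,326). In the top view they are at (323,252) and (402,241), with the clamp's +x running to image right (world -y). Next I'll triangulate both points.

```bash
cat >> h.py <<'E'
def cen(m,u,v,r):
    mm=np.zeros(m.shape,np.uint8); mm[v-r:v+r,u-r:u+r]=m[v-r:v+r,u-r:u+r]
    n,l,st,c=cv2.connectedComponentsWithStats(mm); 
    if n<2: return None
    i=1+np.argmax(st[1:,4]); return c[i],st[i]
def tri(s1,p1,s2,p2):
    A=[];b=[]
    for s,p in((s1,p1),(s2,p2)):
        d=Rc(s)@np.linalg.inv(np.array(s['K']))@np.array([p[0],p[1],1.]);d/=np.linalg.norm(d)
        P=np.eye(3)-np.outer(d,d);A.append(P);b.append(P@np.array(s['eye']))
    x=np.linalg.lstsq(np.vstack(A),np.hstack(b),rcond=None)[0]
    return x, np.linalg.norm(A[0]@x-b[0])+np.linalg.norm(A[1]@x-b[1])
def red(s):
    h=cv2.cvtColor(s['img'],cv2.COLOR_RGB2HSV); return ((((h[...,0]<8)|(h[...,0]>172))&(h[...,1]>150)&(h[...,2]>80))*255).astype(np.uint8)
def blk(s,t=45): return ((s['img'].max(2)<t)*255).astype(np.uint8)
E
python3 - <<'E'
from h import *
a=arm.snapshot('scene');b=arm.snapshot('top')
ra=cen(red(a),310,246,14);rb=cen(red(b),323,252,14);print('ball',ra,rb,tri(a,ra[0],b,rb[0]))
ka=cen(blk(a),385,328,22);kb=cen(blk(b),402,241,14);print('knob',ka,kb)
if ka and kb: print(tri(a,ka[0],b,kb[0])); print(ray(b,*kb[0],.07),ray(b,*kb[0],.05))
for n,s,c in(('a',a,(330,290)),('b',b,(335,245))):
    u,v=c; i=s['img'][v-75:v+75,u-100:u+100]; cv2.imwrite(f'pics/crop_{n}.png',cv2.cvtColor(cv2.resize(i,None,fx=4,fy=4,interpolation=cv2.INTER_CUBIC),cv2.COLOR_RGB2BGR))
E
```

```text
ball (array([309.46875, 246.4375 ]), array([303, 239,  14,  15, 160], dtype=int32)) (array([322.85, 251.6 ]), array([318, 247,  10,  11,  80], dtype=int32)) (array([0.48991708, 0.10789007, 0.09567313]), np.float64(0.00015920526125877567))
knob None None
```

View pics/crop_b.png

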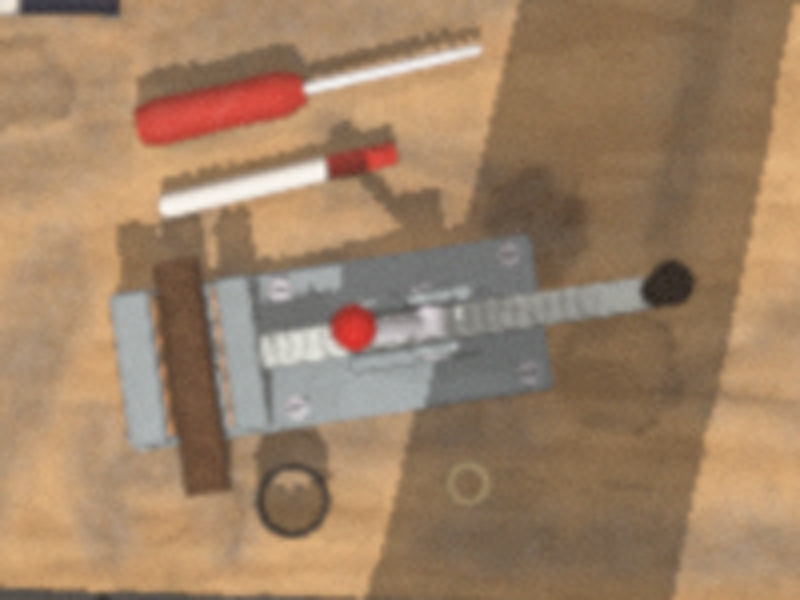

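View pics/crop_a.png

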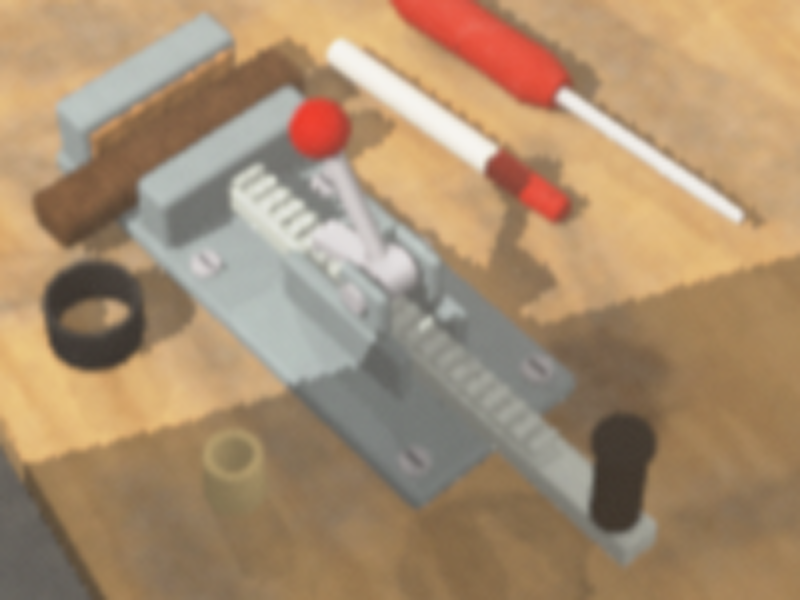

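The crops show the knob cap at about (623,437) in crop_a and (668,283) in crop_b. The pawl points left into the teeth, with the loupe and ferrule on the near side and the marker and screwdriver on the far side.

```bash
python3 - <<'E'
from h import *
a=arm.snapshot('scene');b=arm.snapshot('top')
pa=(230+623/4,215+437/4);pb=(235+668/4,170+283/4)
k,e=tri(a,pa,b,pb);print('knob',k,e,ray(b,*pb,.07),ray(a,*pa,.068))
B=np.array([.4899,.1079]);K=(ray(b,*pb,.07)[:2]+ray(a,*pa,.068)[:2])/2
u=K-B;print('dist',np.linalg.norm(u));u/=np.linalg.norm(u);print('clamp x dir',u,np.degrees(np.arctan2(u[1],u[0])))
# bases corners z~.006? in top
for n,p in dict(tr=(528,236),br=(551,384),bl=(137,447),tl=(112,297)).items(): print(n,ray(b,235+p[0]/4,170+p[1]/4,.04 if 'l' in n[1] else .006))
for n,p in dict(loupe=(293,500),ferr=(468,484),mk1=(165,208),mk2=(395,153)).items(): print(n,ray(b,235+p[0]/4,170+p[1]/4,.02))
o=arm.observe();print(o['tool_pos'],o['eef_rot'])
from scipy.spatial.transform import Rotation as R
print(R.from_euler('xyz',o['eef_rot'],degrees=True).as_matrix())
E
```

```text
knob [ 0.51662458 -0.04102555  0.07087825] 0.001238203861151926 [ 0.5161554  -0.04086867  0.07      ] [ 0.51849456 -0.03978246  0.068     ]
dist 0.15074132896097311
clamp x dir [ 0.18193406 -0.98331073] -79.51756652722717
tr [0.54428592 0.02017492 0.006     ]
br [0.4692634  0.00720466 0.006     ]
bl [0.43196055 0.21133883 0.04      ]
tl [0.50489607 0.22643098 0.04      ]
loupe [0.40783239 0.13538384 0.02      ]
ferr [0.41813608 0.04883037 0.02      ]
mk1 [0.552131   0.20433622 0.02      ]
mk2 [0.58306887 0.08913069 0.02      ]
[ 0.17746933 -0.54688463  0.4045542 ] [-83.58602951  89.98209585 114.3924128 ]
[[-1.29051808e-04  3.08659115e-01 -9.51172715e-01]
 [ 2.84593301e-04 -9.51172673e-01 -3.08659140e-01]
 [-9.99999951e-01 -3.10530403e-04  3.49082373e-05]]
```

Geometry: the origin is at about (0.497, 0.070), clamp x heads -79.5°, and the bar is at about 0. I'll close the fingers, travel high to a point behind the ball (clamp x -80), and turn by -7.5°.

```bash
python3 -m inch '[{"dx":1.5,"dy":3.5,"dz":0,"roll":-1,"hand":0},{"dx":3,"dy":7,"dz":0,"roll":-2,"hand":0},{"dx":4.6,"dy":10.5,"dz":0,"roll":-3,"hand":0},{"dx":6.1,"dy":14,"dz":0,"roll":-4,"hand":0},{"dx":7.6,"dy":17.5,"dz":0,"roll":-5,"hand":0},{"dx":9.2,"dy":21,"dz":0,"roll":-6,"hand":0},{"dx":10.7,"dy":24.5,"dz":0,"roll":-7.5,"hand":0},{"dx":12.2,"dy":28,"dz":0,"roll":-7.5,"hand":0},{"dx":13.8,"dy":31.5,"dz":0,"roll":-7.5,"hand":0},{"dx":15.3,"dy":35,"dz":0,"roll":-7.5,"hand":0}]' 40
python3 - <<'E'
from h import *
o=arm.observe();print(o)
E
```

```text
time_s: 1.18
tool_pos: [0.3307, -0.1951, 0.4048]
eef_rot: [161.4, 89.9, -8.2]
force: [0.8, -0.4, 0.9]
gripper_width: 0.0005
{'time_s': 1.1833, 'joint_pos': array([-3.22697788e+01,  7.52101571e-01,  1.11667610e+02,  2.29950930e-02,
        6.75327383e+01,  4.72783198e+01]), 'qvel': array([66.39894606, -7.28162555,  7.19446789,  0.1906077 , -0.63938402,
       65.47106354]), 'tau': array([ -6.53042614, -24.20206904, -21.95235729,  -0.09461874,
         0.26666268,  -0.9692065 ]), 'tool_pos': array([ 0.33065306, -0.19512189,  0.40481485]), 'eef_rot': array([161.3656588 ,  89.94791592,  -8.19121869]), 'force': array([ 0.81989356, -0.40679035,  0.912901  ]), 'torque': array([ 0.00176305, -0.00463115,  0.00014129]), 'gripper_width': 0.0004874313684746533}
```

```bash
python3 -m inch '[{"dx":1.7,"dy":3.9,"dz":0,"hand":0},{"dx":3.4,"dy":7.8,"dz":-1,"hand":0},{"dx":5.1,"dy":11.7,"dz":-2,"hand":0},{"dx":6.8,"dy":15.6,"dz":-3,"hand":0},{"dx":8.5,"dy":19.5,"dz":-4,"hand":0},{"dx":10.2,"dy":23.4,"dz":-5,"hand":0},{"dx":12,"dy":27.3,"dz":-6,"hand":0},{"dx":13.7,"dy":31.2,"dz":-7,"hand":0},{"dx":15.1,"dy":34.4,"dz":-8,"hand":0},{"dx":15.1,"dy":34.4,"dz":-8,"hand":0}]'
python3 - <<'E'
from h import *
from scipy.spatial.transform import Rotation as R
o=arm.observe();print(o['tool_pos'],R.from_euler('xyz',o['eef_rot'],degrees=True).as_matrix()[:,1])
s=snap('scene','s1.png');w=snap('wrist','w1.png')
i=s['img'][150:350,180:446];cv2.imwrite('pics/s1c.png',cv2.cvtColor(cv2.resize(i,None,fx=3,fy=3),cv2.COLOR_RGB2BGR))
E
```

```text
[ 0.33065306 -0.19512189  0.40481485] [ 1.81259229e-01 -9.83435309e-01  2.90462631e-04]schema error: expected keys dx, dy, dz, roll, hand
```

View pics/s1c.png

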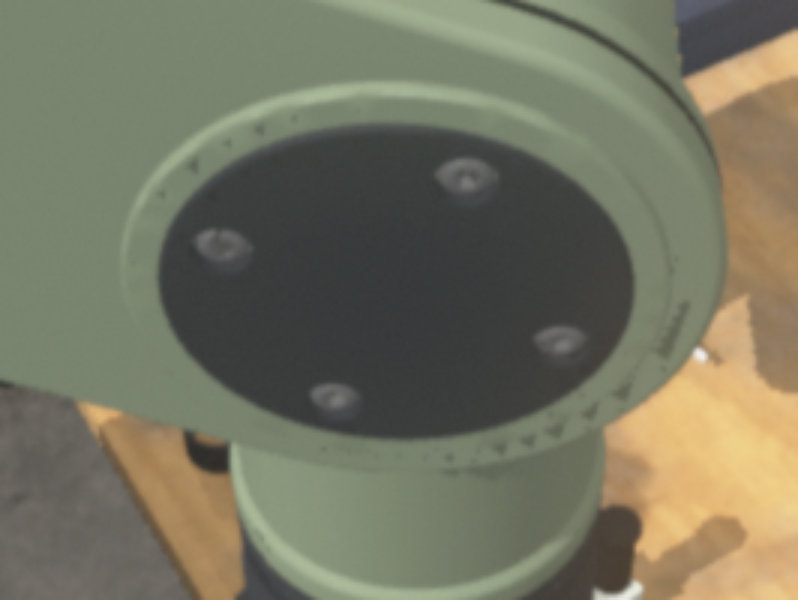

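View pics/w1.png

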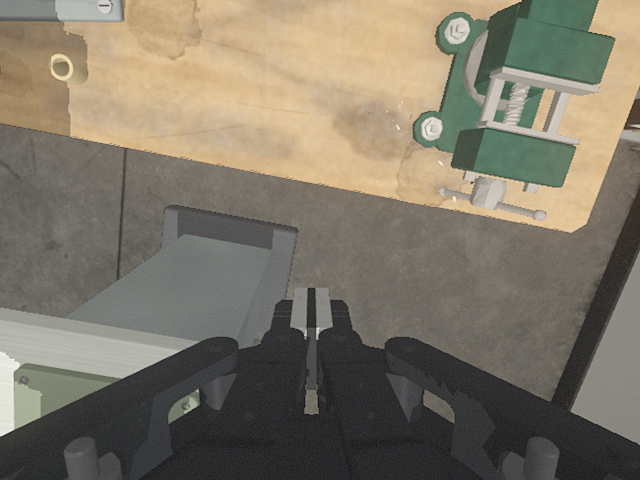

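The call was refused because every row needs "roll". The arm hasn't moved, and the view shows the arm blocking the scene camera from there. I'll resend with all the keys.

```bash
python3 -m inch '[{"dx":1.7,"dy":3.9,"dz":0,"roll":0,"hand":0},{"dx":3.4,"dy":7.8,"dz":-1,"roll":0,"hand":0},{"dx":5.1,"dy":11.7,"dz":-2,"roll":0,"hand":0},{"dx":6.8,"dy":15.6,"dz":-3,"roll":0,"hand":0},{"dx":8.5,"dy":19.5,"dz":-4,"roll":0,"hand":0},{"dx":10.2,"dy":23.4,"dz":-5,"roll":0,"hand":0},{"dx":12,"dy":27.3,"dz":-6,"roll":0,"hand":0},{"dx":13.7,"dy":31.2,"dz":-7,"roll":0,"hand":0},{"dx":15.1,"dy":34.4,"dz":-8,"roll":0,"hand":0},{"dx":15.1,"dy":34.4,"dz":-8,"roll":0,"hand":0}]'
python3 - <<'E'
from h import *
from scipy.spatial.transform import Rotation as R
o=arm.observe();print(o['tool_pos'],R.from_euler('xyz',o['eef_rot'],degrees=True).as_matrix()[:,1])
s=snap('scene','s2.png');w=snap('wrist','w2.png')
E
```

```text
time_s: 2.12
tool_pos: [0.4844, 0.1543, 0.3233]
eef_rot: [-124.0, 89.8, 67.1]
force: [1.2, -0.0, -0.0]
gripper_width: -0.0001
[0.48439138 0.15433658 0.32333639] [ 0.19168004 -0.98145341 -0.0028233 ]
```

View pics/s2.png

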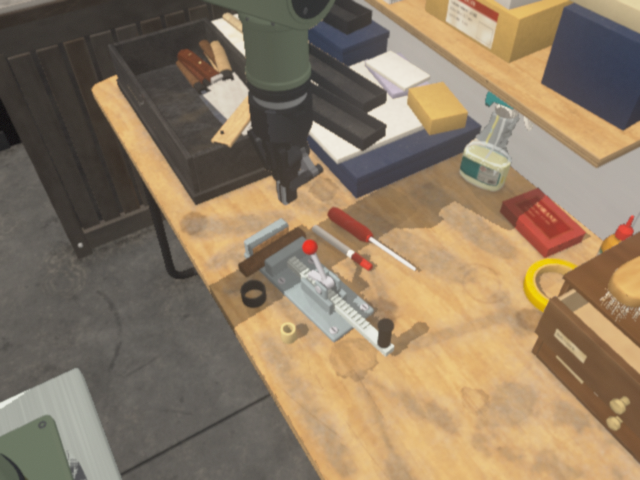

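View pics/w2.png

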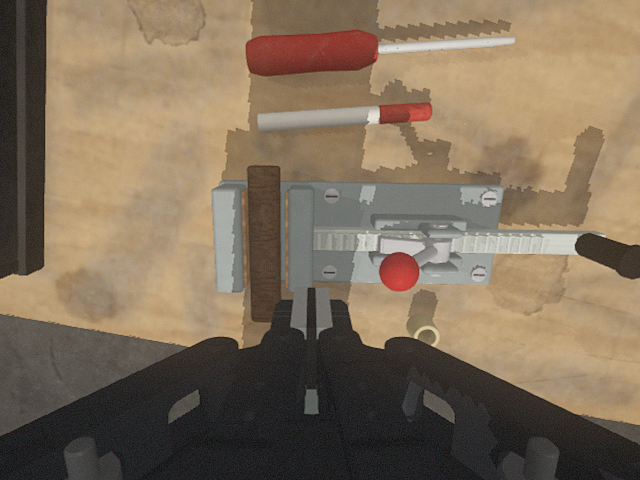

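The scene is now clearly visible, with the fingertips at (287,195) in the scene view and the ball at (399,271) and knob cap at about (628,260) in the wrist view. I'll refine from here.

```bash
python3 - <<'E'
from h import *
o=arm.observe();print(o['tool_pos'])
s=arm.snapshot('scene');w=arm.snapshot('wrist')
a=cen(red(s),310,246,14);b=cen(red(w),399,271,30);print(a[0],b[0]);B,e=tri(s,a[0],w,b[0]);print('ball',B,e)
a=cen(blk(s,60),385,330,22)
print(a)
u=np.array([.1819,-.9833]);O=B[:2]+.0386*u
for K in ray(s,385.5,323.5,.068),:print('knob',K,'along',(K[:2]-O)@u,'across',(K[:2]-O)@[-u[1],u[0]])
t=o['tool_pos'];print('tcp along/across',(t[:2]-O)@u,(t[:2]-O)@[-u[1],u[0]])
print('tips proj',proj(s,[t[0],t[1],t[2]-.173]),'O',O)
E
```

```text
[0.4834744  0.15237816 0.32364419]
[309.41916168 246.28143713] [392.6111588  266.15450644]
ball [0.49041868 0.10672954 0.09668339] 0.002287880878560785
None
knob [ 0.51888942 -0.03865375  0.068     ] along 0.10953550679890202 across 0.0015500575950665933
tcp along/across -0.08474815601299285 0.001475173507457705
tips proj [288.15762032 201.00946536] O [0.49744002 0.06877416]
```

Ball and TCP agree: the TCP is at clamp x -85 and about 1.5 mm off centre. I'll descend behind the ball until the tips are at about 87 mm.

```bash
python3 -m inch '[{"dx":0,"dy":0,"dz":-2,"roll":0,"hand":0},{"dx":-0.1,"dy":0,"dz":-4,"roll":0,"hand":0},{"dx":-0.1,"dy":0,"dz":-5.5,"roll":0,"hand":0},{"dx":-0.1,"dy":0,"dz":-6.3,"roll":0,"hand":0},{"dx":-0.1,"dy":0,"dz":-6.3,"roll":0,"hand":0},{"dx":-0.1,"dy":0,"dz":-6.3,"roll":0,"hand":0}]'
python3 - <<'E'
from h import *
s=snap('scene','s3.png');i=s['img'][150:350,200:466];cv2.imwrite('pics/s3c.png',cv2.cvtColor(cv2.resize(i,None,fx=3,fy=3),cv2.COLOR_RGB2BGR))
t=arm.observe()['tool_pos'];u=np.array([.1819,-.9833]);O=np.array([.4974,.0688]);print(t,(t[:2]-O)@u,(t[:2]-O)@[-u[1],u[0]])
E
```

```text
time_s: 2.82
tool_pos: [0.4815, 0.1492, 0.2622]
eef_rot: [-122.8, 90.0, 68.0]
force: [0.3, 0.4, 0.3]
gripper_width: -0.0003
[0.48175082 0.14949381 0.26261711] -0.08219280382871738 -0.0007096329754230596
```

View pics/s3c.png

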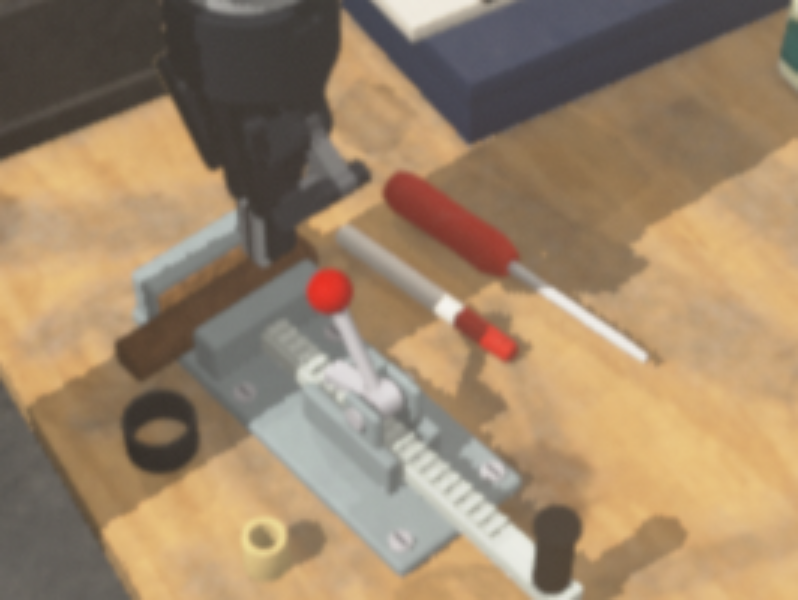

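The tips are level with the ball, behind it and in line. I'll push 80 mm along clamp +x.

```bash
python3 -m inch '[{"dx":0.15,"dy":-0.8,"dz":-0.2,"roll":0,"hand":0},{"dx":0.3,"dy":-1.6,"dz":-0.2,"roll":0,"hand":0},{"dx":0.4,"dy":-2.3,"dz":-0.2,"roll":0,"hand":0},{"dx":0.55,"dy":-3.1,"dz":-0.2,"roll":0,"hand":0},{"dx":0.7,"dy":-3.9,"dz":-0.2,"roll":0,"hand":0},{"dx":0.85,"dy":-4.7,"dz":-0.2,"roll":0,"hand":0},{"dx":1.0,"dy":-5.5,"dz":-0.2,"roll":0,"hand":0},{"dx":1.15,"dy":-6.3,"dz":-0.2,"roll":0,"hand":0},{"dx":1.3,"dy":-7.1,"dz":-0.2,"roll":0,"hand":0},{"dx":1.45,"dy":-7.9,"dz":-0.2,"roll":0,"hand":0}]'
python3 - <<'E'
from h import *
s=snap('scene','s4.png');i=s['img'][150:350,200:466];cv2.imwrite('pics/s4c.png',cv2.cvtColor(cv2.resize(i,None,fx=3,fy=3),cv2.COLOR_RGB2BGR))
t=arm.observe()['tool_pos'];u=np.array([.1819,-.9833]);O=np.array([.4974,.0688]);print(t,(t[:2]-O)@u,(t[:2]-O)@[-u[1],u[0]])
E
```

```text
time_s: 3.7
tool_pos: [0.4962, 0.0692, 0.2602]
eef_rot: [-138.1, 89.9, 52.7]
force: [-0.6, -0.7, -0.3]
gripper_width: -0.0
[0.49649038 0.06828585 0.2600447 ] 0.00034010447361360405 -0.0009879494196313318
```

View pics/s4c.png

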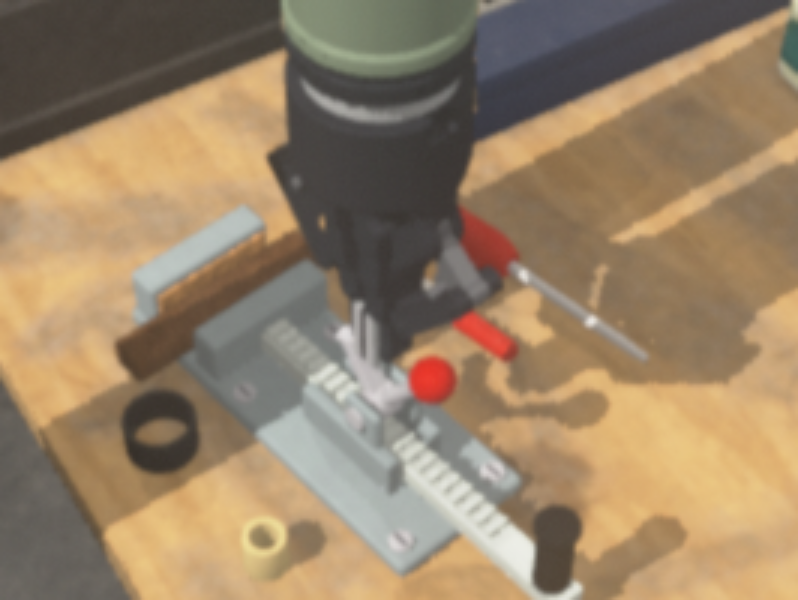

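The lever has gone over: the ball is at crop (432,380), on the +x side. I'll lift straight up and check.

```bash
python3 -m inch '[{"dx":0,"dy":0,"dz":2,"roll":0,"hand":0},{"dx":0,"dy":0,"dz":4.5,"roll":0,"hand":0},{"dx":0,"dy":0,"dz":7,"roll":0,"hand":0.5},{"dx":0.5,"dy":-2.7,"dz":8,"roll":0,"hand":1},{"dx":1,"dy":-5.5,"dz":8,"roll":0,"hand":1},{"dx":1.5,"dy":-8.2,"dz":8,"roll":0,"hand":1},{"dx":2,"dy":-10.8,"dz":8,"roll":0,"hand":1},{"dx":2,"dy":-10.8,"dz":8,"roll":0,"hand":1},{"dx":2,"dy":-10.8,"dz":8,"roll":0,"hand":1}]'
python3 - <<'E'
from h import *
s=snap('scene','s5.png');i=s['img'][150:400,200:533];cv2.imwrite('pics/s5c.png',cv2.cvtColor(cv2.resize(i,None,fx=2.4,fy=2.4),cv2.COLOR_RGB2BGR))
snap('wrist','w5.png')
t=arm.observe()['tool_pos'];u=np.array([.1819,-.9833]);O=np.array([.4974,.0688]);print(t,(t[:2]-O)@u,(t[:2]-O)@[-u[1],u[0]])
for q in(1.3,1.75):
  th=.873+q;p=O-u*.06*np.cos(th);print(q,proj(s,[p[0],p[1],.047+.06*np.sin(th)]))
print(cen(red(s),345,275,25))
E
```

```text
time_s: 4.5
tool_pos: [0.5166, -0.0412, 0.3392]
eef_rot: [-31.7, 89.9, 158.9]
force: [-0.5, 0.3, -0.7]
gripper_width: 0.0832
[ 0.5163292  -0.03964257  0.33940521] 0.11007479793696265 -0.0011126250622058808
1.3 [345.64097904 276.83107264]
1.75 [354.53526413 293.82026891]
(array([352.03954802, 291.91525424]), array([345, 285,  15,  15, 177], dtype=int32))
```

View pics/s5c.png

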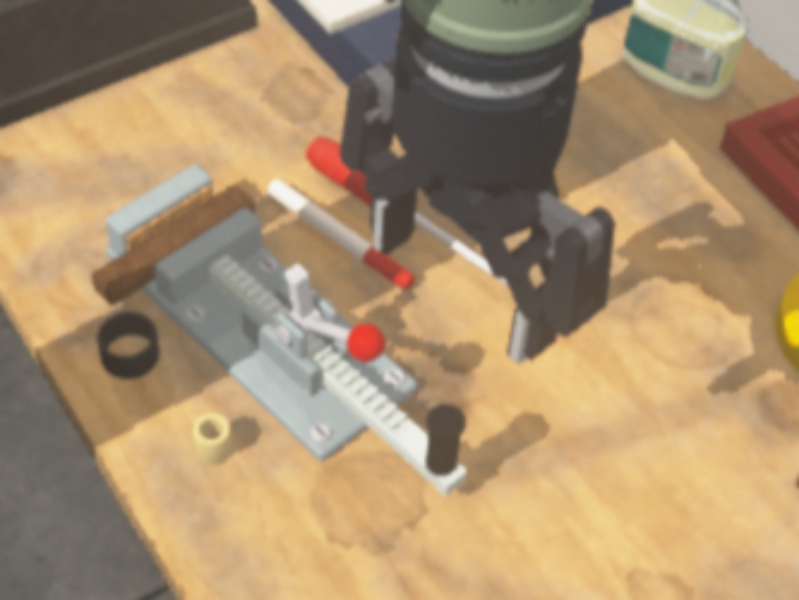

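View pics/w5.png

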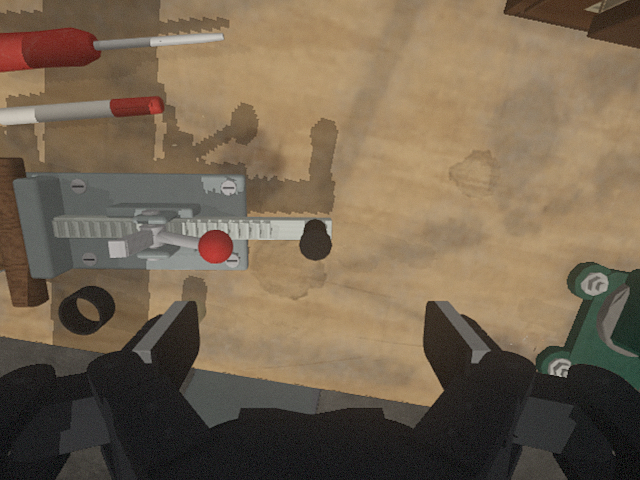

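The pawl is back near its stop: the ball is at (352,292) in the scene view, where 1.75 rad predicts (354.5,294). Fully open, the inner finger would come down on the ball, so I'll use a gap of about 38 mm over the knob.

```bash
python3 -m inch '[{"dx":0.2,"dy":-0.3,"dz":-1,"roll":0,"hand":0.45},{"dx":0.2,"dy":-0.3,"dz":-2.5,"roll":0,"hand":0.45},{"dx":0.2,"dy":-0.3,"dz":-4,"roll":0,"hand":0.45},{"dx":0.2,"dy":-0.3,"dz":-5,"roll":0,"hand":0.45},{"dx":0.2,"dy":-0.3,"dz":-5.5,"roll":0,"hand":0.45},{"dx":0.2,"dy":-0.3,"dz":-5.5,"roll":0,"hand":0.45}]' 20
python3 - <<'E'
from h import *
s=snap('scene','s6.png');i=s['img'][150:400,200:533];cv2.imwrite('pics/s6c.png',cv2.cvtColor(cv2.resize(i,None,fx=2.4,fy=2.4),cv2.COLOR_RGB2BGR))
snap('wrist','w6.png')
t=arm.observe()['tool_pos'];u=np.array([.1819,-.9833]);O=np.array([.4974,.0688]);print(t,(t[:2]-O)@u,(t[:2]-O)@[-u[1],u[0]])
E
```

```text
time_s: 5.1
tool_pos: [0.518, -0.0421, 0.2829]
eef_rot: [-24.3, 89.8, 166.5]
force: [0.1, -0.1, 0.8]
gripper_width: 0.0387
[ 0.5185533  -0.0424258   0.28451996] 0.11321611703299096 0.000568067203033784
```

View pics/s6c.png

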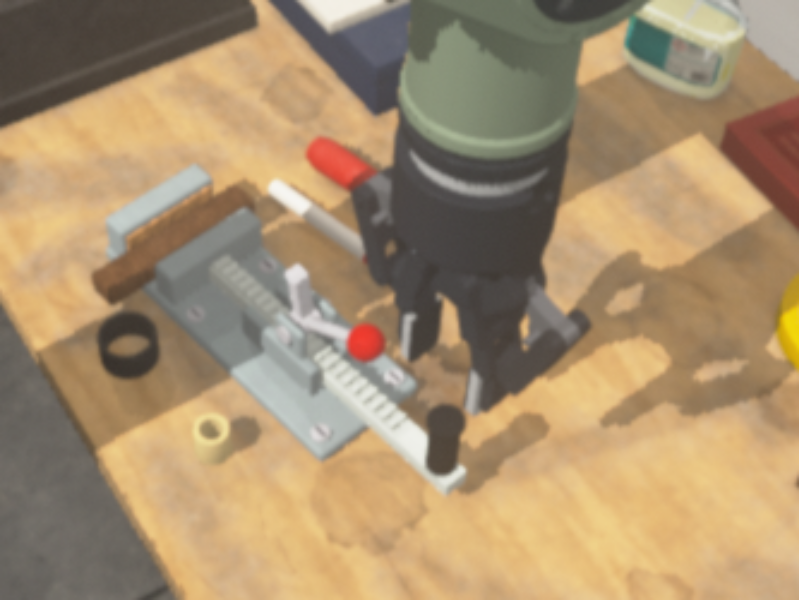

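View pics/w6.png

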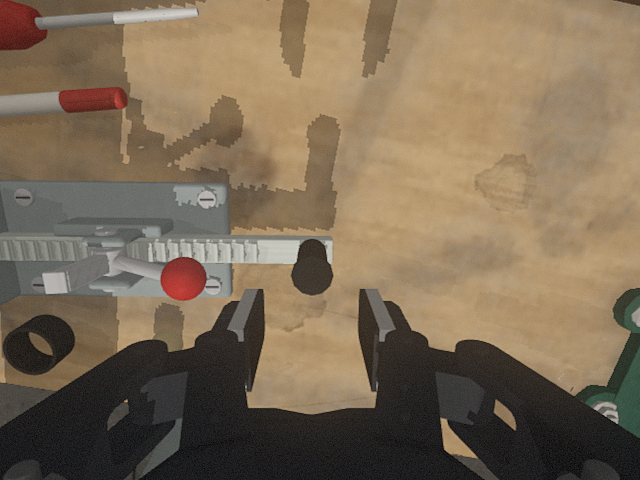

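The knob is centred between the pads in the wrist view: cap at (312,275), pads at 262 and 360. By my estimate the linkage passes well above the ball. Descending to grasp height.

```bash
python3 -m inch '[{"dx":0.1,"dy":0,"dz":-1.5,"roll":0,"hand":0.45},{"dx":0.1,"dy":0,"dz":-3,"roll":0,"hand":0.45},{"dx":0.1,"dy":0,"dz":-4.5,"roll":0,"hand":0.45},{"dx":0.1,"dy":0,"dz":-6,"roll":0,"hand":0.45},{"dx":0.1,"dy":0,"dz":-7,"roll":0,"hand":0.45},{"dx":0.1,"dy":0,"dz":-7.6,"roll":0,"hand":0.45},{"dx":0.1,"dy":0,"dz":-7.6,"roll":0,"hand":0.45},{"dx":0.1,"dy":0,"dz":-7.6,"roll":0,"hand":0.45}]'
python3 - <<'E'
from h import *
s=snap('scene','s7.png');i=s['img'][150:400,200:533];cv2.imwrite('pics/s7c.png',cv2.cvtColor(cv2.resize(i,None,fx=2.4,fy=2.4),cv2.COLOR_RGB2BGR))
o=arm.observe();t=o['tool_pos'];u=np.array([.1819,-.9833]);O=np.array([.4974,.0688]);print(t,o['force'],(t[:2]-O)@u,(t[:2]-O)@[-u[1],u[0]])
E
```

```text
time_s: 5.87
tool_pos: [0.5199, -0.0424, 0.2089]
eef_rot: [-104.3, 90.0, 86.5]
force: [1.2, 0.2, -0.3]
gripper_width: 0.0387
[ 0.51997992 -0.04242478  0.20922601] [-0.41970159  0.6920583   0.91924954] 0.11347460962416268 0.00197104726331887
```

View pics/s7c.png

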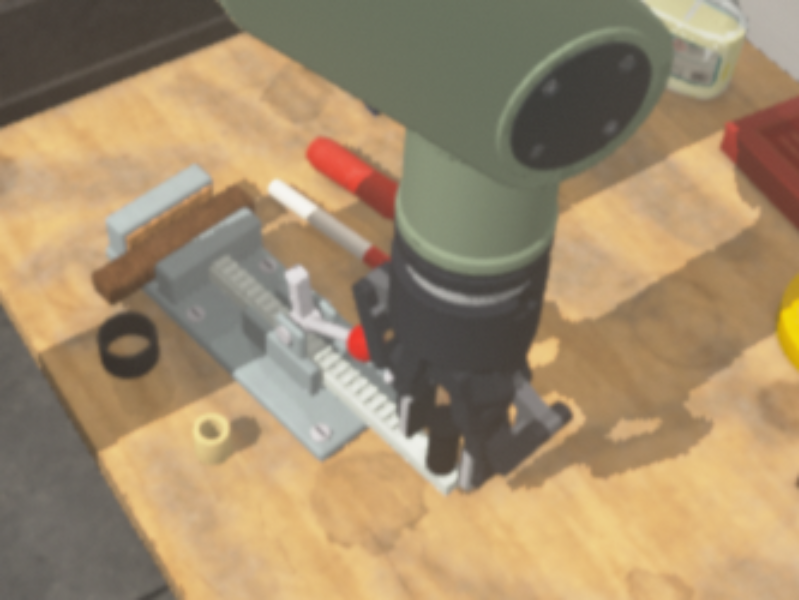

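The knob stands between the fingers. I'll close on it lightly, then draw it out.

```bash
python3 -m inch '[{"dx":0,"dy":0.15,"dz":0,"roll":0,"hand":0.1},{"dx":0,"dy":0.15,"dz":0,"roll":0,"hand":0.1},{"dx":0,"dy":0.15,"dz":0,"roll":0,"hand":0.1},{"dx":0,"dy":0.15,"dz":0,"roll":0,"hand":0.1},{"dx":0,"dy":0.15,"dz":0,"roll":0,"hand":0.1}]' 20
```

```text
time_s: 6.33
tool_pos: [0.5204, -0.0409, 0.2102]
eef_rot: [177.0, 89.8, 7.8]
force: [0.2, -0.1, 5.8]
gripper_width: 0.0201
```

```bash
python3 -m inch '[{"dx":0.1,"dy":-0.5,"dz":0,"roll":0,"hand":0.1},{"dx":0.2,"dy":-1,"dz":0,"roll":0,"hand":0.1},{"dx":0.3,"dy":-1.5,"dz":0,"roll":0,"hand":0.1},{"dx":0.4,"dy":-2,"dz":0,"roll":0,"hand":0.1},{"dx":0.45,"dy":-2.5,"dz":0,"roll":0,"hand":0.1},{"dx":0.55,"dy":-3,"dz":0,"roll":0,"hand":0.1},{"dx":0.65,"dy":-3.5,"dz":0,"roll":0,"hand":0.1},{"dx":0.65,"dy":-3.5,"dz":0,"roll":0,"hand":0.1}]'
python3 - <<'E'
from h import *
s=snap('scene','s8.png');i=s['img'][150:400,200:533];cv2.imwrite('pics/s8c.png',cv2.cvtColor(cv2.resize(i,None,fx=2.4,fy=2.4),cv2.COLOR_RGB2BGR))
o=arm.observe();t=o['tool_pos'];u=np.array([.1819,-.9833]);O=np.array([.4974,.0688]);print(t,o['force'],(t[:2]-O)@u,(t[:2]-O)@[-u[1],u[0]])
E
```

```text
time_s: 7.0
tool_pos: [0.527, -0.0771, 0.2102]
eef_rot: [155.8, 89.8, -13.4]
force: [-3.0, -2.0, 3.7]
gripper_width: 0.0202
[ 0.52698724 -0.07691974  0.21023689] [-2.74458607 -2.57837943  4.18886056] 0.14866813899032327 0.0025867105219244866
```

View pics/s8c.png

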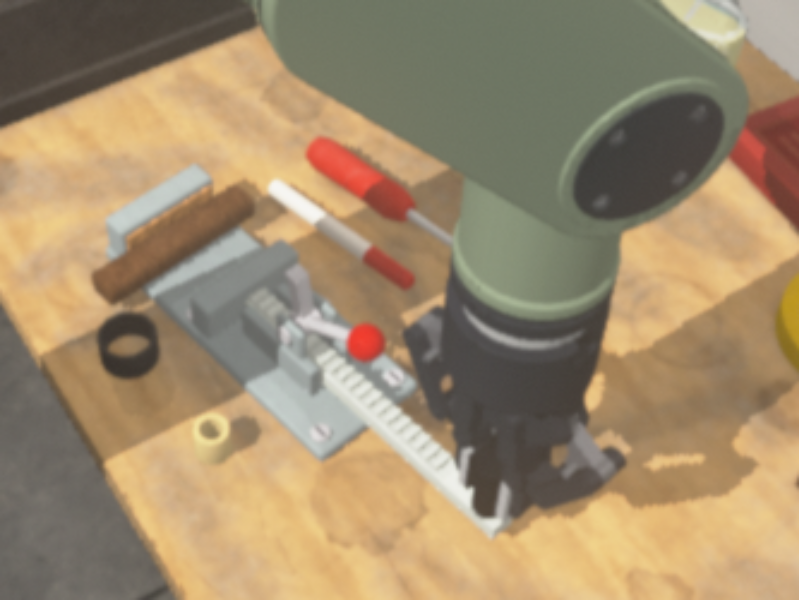

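The jaw has come back about 36 mm, and the blank and pawl haven't moved. I'll inch on to the stop, watching the force.

```bash
python3 -m inch '[{"dx":0.02,"dy":-0.15,"dz":0,"roll":0,"hand":0.1},{"dx":0.04,"dy":-0.3,"dz":0,"roll":0,"hand":0.1},{"dx":0.04,"dy":-0.3,"dz":0,"roll":0,"hand":0.1},{"dx":0.04,"dy":-0.3,"dz":0,"roll":0,"hand":0.1}]'
```

```text
time_s: 7.38
tool_pos: [0.5271, -0.078, 0.2102]
eef_rot: [-130.7, 89.8, 59.9]
force: [-1.3, 11.7, 5.3]
gripper_width: 0.0202
```

```bash
python3 -m inch '[{"dx":0.02,"dy":-0.1,"dz":0,"roll":0,"hand":0.1},{"dx":0.04,"dy":-0.2,"dz":0,"roll":0,"hand":0.1},{"dx":0.04,"dy":-0.2,"dz":0,"roll":0,"hand":0.1}]'
```

```text
time_s: 7.63
tool_pos: [0.5273, -0.0785, 0.2101]
eef_rot: [-107.3, 89.6, 83.3]
force: [-1.3, 9.9, 5.6]
gripper_width: 0.0201
```

Contact with the stop: about 12 N and no more travel. I'll open and lift straight up.

```bash
python3 -m inch '[{"dx":0,"dy":0,"dz":0,"roll":0,"hand":0.45},{"dx":0,"dy":0,"dz":0,"roll":0,"hand":0.45},{"dx":0,"dy":0,"dz":0,"roll":0,"hand":0.45},{"dx":0,"dy":0,"dz":0.5,"roll":0,"hand":0.45},{"dx":0,"dy":0,"dz":2.5,"roll":0,"hand":0.45},{"dx":0,"dy":0,"dz":5,"roll":0,"hand":0.45},{"dx":0,"dy":0,"dz":8,"roll":0,"hand":0.45},{"dx":0,"dy":0,"dz":11,"roll":0,"hand":0.45},{"dx":0,"dy":0,"dz":13,"roll":0,"hand":0.45},{"dx":0,"dy":0,"dz":13,"roll":0,"hand":0.45}]'
python3 - <<'E'
from h import *
s=snap('scene','s9.png');i=s['img'][150:400,200:533];cv2.imwrite('pics/s9c.png',cv2.cvtColor(cv2.resize(i,None,fx=2.4,fy=2.4),cv2.COLOR_RGB2BGR))
o=arm.observe();print(o['tool_pos'],o['force'],cen(red(s),352,292,20))
u=np.array([.1819,-.9833]);O=np.array([.4974,.0688])
for d in(.147,.152):
  p=O+u*d; print(d,proj(s,[*p,.068]))
E
```

```text
time_s: 8.47
tool_pos: [0.5284, -0.079, 0.3452]
eef_rot: [-166.2, 89.3, 24.4]
force: [-0.0, -0.9, 0.4]
gripper_width: 0.0384
[ 0.52778909 -0.07888337  0.34271523] [-1.03478194  0.10927474  0.47862498] (array([352.0505618 , 291.95505618]), array([345, 285,  15,  15, 178], dtype=int32))
0.147 [405.64367667 342.52038865]
0.152 [408.52781798 345.040157  ]
```

View pics/s9c.png

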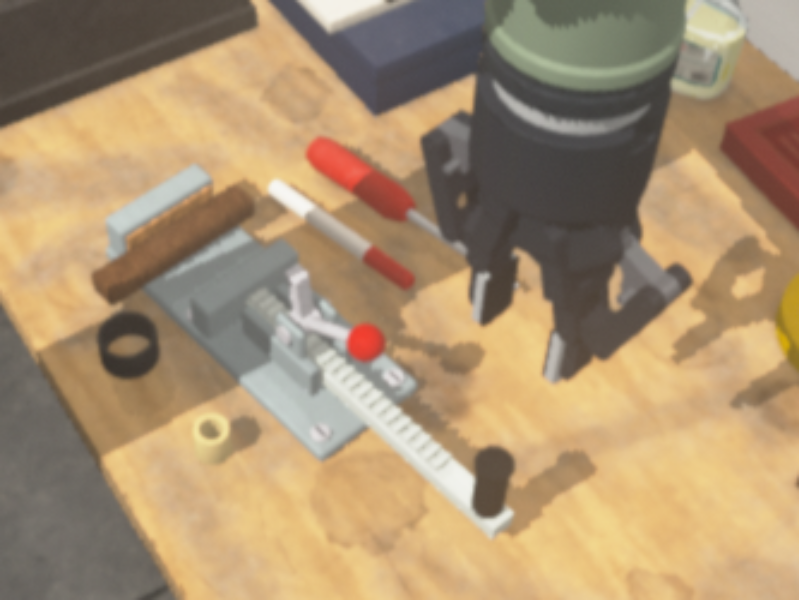

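The jaw stands wide open, the ball is unchanged at (352,292), and the blank and tools look as they were. Before handing in, I'll check the knob's travel and compare the tools with the start.

```bash
python3 - <<'E'
from h import *
a=cv2.imread('pics/s5.png');t=arm.snapshot('scene');b=cv2.cvtColor(t['img'],cv2.COLOR_RGB2BGR)
u=np.array([.1819,-.9833]);O=np.array([.4974,.0688])
for im,c in((a,(385,328)),(b,(405,346))):
    m=((im.max(2)<85)*255).astype(np.uint8); r=cen(m,*c,20); print(r)
    if r:
        x,y,w,h,_=r[1]; K=ray(t,x+w/2,y+4.5,.070); print('along',(K[:2]-O)@u)
h0=cv2.cvtColor(cv2.imread('pics/s2.png'),cv2.COLOR_BGR2HSV)
d=cv2.absdiff(cv2.cvtColor(a,cv2.COLOR_BGR2GRAY),cv2.cvtColor(b,cv2.COLOR_BGR2GRAY))
for n,(x,y,w,hh) in dict(blank=(238,222,70,55),loupe=(238,278,30,32),ferr=(278,320,20,25),marker=(312,224,40,40)).items(): print(n,(d[y:y+hh,x:x+w]>30).sum())
w=snap('top','t9.png');i=w['img'][170:320,235:435];cv2.imwrite('pics/t9c.png',cv2.cvtColor(cv2.resize(i,None,fx=4,fy=4,interpolation=cv2.INTER_CUBIC),cv2.COLOR_RGB2BGR))
E
```

```text
(array([388., 333.]), array([388, 333,   1,   1,   1], dtype=int32))
along 0.12797488550935662
None
blank 365
loupe 24
ferr 2
marker 157
```

View pics/t9c.png

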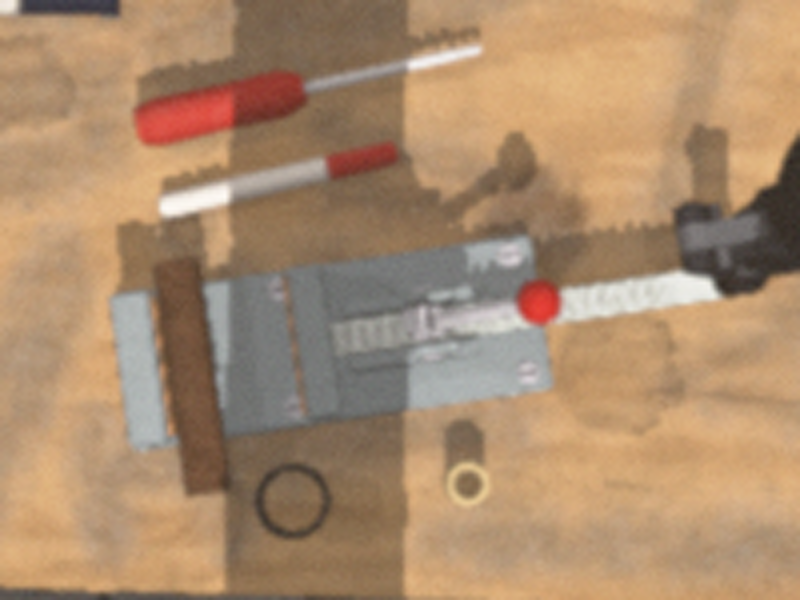

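The top view shows the blank, marker, screwdriver, loupe and ferrule at the same pixels as at the start. The jaw gap is about 62 mm against 64 mm expected, and the hand is clear. The dark mask failed on the knob, but the felt stop and the image of the jaw agree, so I'll hand in.

```bash
python3 -c "
from cell import arm
print(arm.observe()['force']);print(arm.finish_job())"
```

```text
[-0.05468217  0.58013649 -0.08784357]
the job is handed in; nothing more can be done
None
```

I tipped the pawl over with the closed fingertips, drew the toothed bar back by the knob until it met its stop, let go, lifted clear and handed the job in at about 8.6 s. The hand-in gave no verdict.

- **Pawl:** the ball settled at (352,292) in the scene view, where 1.75 rad predicts (354.5,294). It was there before the bar moved and had not shifted after release.
- **Bar:** the gripper travelled about 38 mm with the knob. It then met about 12 N with no further movement, well above the 2 N sliding friction, so I took that as the stop.
- **Blank and tools:** in the top view the blank, marker, screwdriver, loupe and ferrule were at the same pixels as at the start, to within my reading of the picture. A pixel-difference count on the scene pictures showed changes at the blank and marker. I put those down to moving shadows.
- **Hand:** clear of everything, with the tool force near zero.

**Checks that failed or disagreed:**
- The colour mask for the knob did not work, so its position was read by hand from the pictures.
- Those readings put the bar's travel between about 35 and 37 mm, a little under the 38 mm the arm measured. The jaw gap came out at about 62 mm, against 64 mm expected at the stop.
- I relied on the felt stop for the bar being fully back.

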